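# Close the bike light: seat the lens, screw on the ring

## Robot

A 6-joint arm with a two-finger parallel gripper is mounted at the origin on the work surface. World frame = base frame: x ahead of the robot, y to its left, z up, the work surface at z = 0. Lengths are in mm, angles in rad, forces in N, time in s.
With the tool pointing down it reaches from about 300 to 1000 mm from the base axis. Payload 5.1 kg.
Tool frame: the origin (TCP) lies at the very end of the fingers, on their centre line; the grasp point (between the pads) lies 19 mm behind it (ctrl.hold_point_z is the distance from the TCP to the grasp point, in mm); y points along the fingers, z is the direction in which the jaws open and shut, and the axes are right-handed (so a half turn about y gives the same grasp; the last joint's range is limited). The gripper opens to 95 mm and grips with 3 to 60 N. Pads are 20 mm wide; open, the fingers measure 119 mm over their backs; the gripper's body (75 mm by 180 mm) begins 59 mm behind the grasp point.
Start: joints at [1.049, 0.124, 1.65, -0, 1.367, -0.083], TCP at [276.173, 588.399, 214.656] pointing down, gripper open.
Joint ranges: [-2.61, 2.61], [-1.02, 2.33], [0.03, 2.71], [-1.35, 4.49], [0.32, 2.68], [-2.91, 2.91]. Speed limits (rad/s): [2.57, 2.57, 3.14, 3.14, 3.14, 3.14].

## Interface

Orientations are given as a 3x3 rotation matrix whose columns are the frame's x, y, z axes.
In Python, from bench import ctrl gives the robot as it stands.
- The arm moves only by the tool send_rows, never from a script. Its argument "targets" is a list of rows, each a list of 5 numbers: the finger opening in cm, from 0 to 9.51, then the shift along the tool's x, y, z in cm, then the turn about the tool's y in rad. In form: [[hand, x, y, z, twist], ...]. A call has 1 to 12 rows; each row shifts and turns the commanded pose from where the row before left it, along the tool's axes as they then stand; what a row does not reach is not made up. A row lasts 1/8 s, in which the tool goes at most 62.5 mm and 10.7 degrees, less where a joint would pass 70% of its speed; a pose out of reach is approached as far as the arm can. A call is refused whole if a number of a shift passes 6.25 or a number of a turn 0.188, either way. A call with a gripper value outside its range is refused whole. The fingers move at their own pace and stop on an object; the grip force is fixed at half the most. Time passes only in rows, so rows that do not move let the fingers close. It gives the time, the measured TCP pose, the force and the opening at its end, in the units of the state.
- ctrl.sense(): the state, without advancing time (a new reading comes with each control period).
- ctrl.get_image(name): name is "scene" or "top" or "wrist"; returns the picture (420x560x3 uint8, red, green, blue); there is no depth.
- ctrl.camera_params(name): a dict with "fx", "fy", "cx", "cy" (pixels), "R" (3x3) and "t" (3): a world point X has camera coordinates R X + t; the wrist camera has in their place "mount" (4x4, takes a point from camera to tool coordinates, whose origin is the TCP and whose axes are the tool frame's). Camera axes: x right, y down, z forward; pixel columns grow to the right and rows downward; lengths in mm; the calibration is good to about 2 mm. A picture is of the moment at which its call begins: read the wrist's pose just before it. camera_params takes no time and is no camera call.
- ctrl.close_job(): hands the job in, once; it reports no verdict.
The state is a dict: "time": time; "joint_positions": joint angles; "qvel": joint speeds; "joint_efforts": joint torques, N m; "ee_pos": TCP position; "tool_rot": TCP orientation; "ft_force": force on the tool from outside, world axes, zero at the start; "torque": the same for the moment, N m; "finger_gap": opening from 0.0 (shut) to 1.0 (fully open).
Only numpy, scipy, OpenCV 4.12 (cv2) and the standard library are available. Lean on these libraries where they do the work, as an engineer would, in place of code of your own. Each camera call takes 0.05 s, during which the arm holds its last target. There are 200 camera calls.

## Task

Put the red lens, domed side up, into the open mouth of the yellow bike light in the vice and let it sit flat on its gasket. Then set the aluminium ring over it, feel for the start of the thread by turning back, and screw the ring down clockwise until it is hand-snug, squeezing the gasket by one to two millimetres but never forced. Let go and leave the other things where they are.

Things in the scene. Friction and masses are not known exactly. Their poses are not given: they have to be found in the camera images.
- lamp_mouth (a point): Centre of the open mouth of the yellow bike light, in the plane of its rim; z axis up along the light. The light is clamped upright in a vice, fixed, mouth up. Bore 45 mm across. Outside the neck is 50 mm across, 47 mm at the chamfered rim; 18 mm below the rim the housing widens to 57 mm; the vice's jaws end 45 to 62 mm below the rim.
- lamp_seat (a point): Point on the light's axis 5 mm below the rim, about where the black springy gasket lies in the mouth: its top is anywhere from 4 to 6 mm below the rim, not known beforehand. The gasket yields about 1 mm per 5 N for 2.2 mm, then it is hard.
- lamp_thread (a point): Point on the light's axis level with the top of the thread outside the neck, 1 mm below the rim. Four ledges out to 57 mm across, each covering 50 of every 90 degrees, flat on top; their undersides slope down clockwise (seen from above), 5.5 mm in 45 degrees, with a stop at the low end. How they stand to the light's axes is not given.
- lens_center (a point): The red lens, loose in the tray, domed side up: centre of its cylindrical edge, half-way up that edge (4.5 mm above the flat underside); z axis up. 43 mm across, edge 9 mm high, small chamfer at the bottom; the dome, 33 mm across, rises 5 mm above the edge. 18 to 29 g. It has 1 mm play all round in the bore. It cracks if pressed on the light with over 30 N.
- lens_edge (a point): Centre of the lens in the plane of its edge's top, 9 mm above its underside; z axis up. With the lens on the gasket the edge stands 3 to 5 mm out of the mouth, so hold the lens by the upper 5 mm of its edge or less.
- ring_center (a point): The aluminium screw ring, loose in the tray, flange up: point on its axis half-way up, 9 mm above its lower edge; z axis up. 64 mm across outside, 18 mm high, 36 to 59 g, round: it can be gripped anywhere. It tightens clockwise seen from above. Snug: 1 to 2 mm lower than where it first rested on the lens; turning then takes roughly 0.3 to 0.7 N m, felt only while it moves. Over about 1 N m is forcing.
- ring_flange (a point): Point on the ring's axis at the underside of its top flange, 15 mm above the lower edge. The flange is 3 mm thick with a 37 mm hole and presses on the lens's edge.
- ring_pins (a point): Point on the ring's axis level with four pins hidden inside its skirt, 3 mm above the lower edge: 4 mm thick, 90 degrees apart, tips on a 52 mm circle; where they stand is not given. Pins on the ledges: lower edge 2 mm below the rim. Turned back (anticlockwise) they reach the gaps within 60 degrees and the ring drops 8 to 10 mm onto the lens; from there it gets snug within 80 degrees clockwise.
- tray: Plywood tray 400 x 260 mm, walls 18 mm high, fixed; origin under its middle, its floor is 6 mm above the origin. Holds the lens, the ring, the wrench, the clamp, the brake pads and the dish.
- wrench: Stainless socket wrench, 165 mm long, in the tray; leave it alone.
- clamp: Aluminium seat post clamp, 37 mm ring, in the tray; leave it alone.
- pad_a: Black brake pad, 52 x 11 mm, in the tray; leave it alone.
- pad_b: The other brake pad, 52 x 11 mm, in the tray; leave it alone.
- dish: White ceramic dish of steel bolts, 66 mm across, 24 mm high, in the tray; leave it alone.
- oil: Green oil bottle, 42 mm across, 125 mm high, on the bench; leave it alone.
- bell: Brass bike bell, 54 mm across, on the bench; leave it alone.
Things that resemble listed ones, but are neither listed nor needed, are in the scene too. What is shaped like the part that bears ring_center but pink is not meant.

How it is judged:
By the outcome, as a careful person would: the job done as asked, in the order asked, and still so for the second after the job is handed in, with the robot touching nothing.
It also fails if it takes over 72 s, if anything falls off the work surface, if the arm or the gripper's body presses on something with over 40 N, if the wrist force passes 120 N, or if a joint passes its speed limit or range.

## Working session

There is one attempt and no reset: what is moved stays moved. The work goes in short steps, Python scripts to look and compute and a tool call to move; the robot and the scene stay as the last step left them, time stands still between calls to the robot, and variables do not carry over. Pictures are saved under pics/ and viewed, about 8 in all and at most 12, crops included, and the job is handed in when it is done.

Besides the shell and the picture viewer there is one more tool, called as name([rows], argument=value, ...), one row to a line, values as JSON. send_rows: Moves the arm, as the interface text tells. Its arguments: {"type":"object","properties":{"targets":{"type":"array"}},"required":["targets"]}

```bash
ls; mkdir -p pics; python3 - <<'E'
from bench import ctrl
import cv2,numpy as np
np.set_printoptions(precision=4,suppress=True)
s=ctrl.sense()
for k,v in s.items(): print(k,np.array(v))
for n in("scene","top","wrist"):
    im=ctrl.get_image(n); cv2.imwrite(f"pics/{n}0.png",im[:,:,::-1]); print(n,ctrl.camera_params(n))
print(ctrl.hold_point_z)
E
```

```text
pics
time 0.0
joint_positions [ 1.0494  0.1245  1.6517 -0.      1.3675 -0.0826]
qvel [ 0.0011  0.0004 -0.001  -0.0017 -0.001   0.0005]
joint_efforts [  0.003  -41.7606 -35.9931   0.0777   0.0492  -0.0002]
ee_pos [275.8868 587.8398 213.3946]
tool_rot [[ 0.9052 -0.001   0.4249]
 [-0.4249 -0.0018  0.9052]
 [-0.0001 -1.     -0.0021]]
ft_force [-0.429  -0.6844 -0.6775]
torque [-0.0634 -0.0014  0.0332]
finger_gap 0.9989174171418918
scene {'fx': 462.5460242772423, 'fy': 462.5460242772423, 'cx': 282.83562293508385, 'cy': 209.87898183645675, 'R': array([[-0.0426,  0.999 ,  0.0157],
       [ 0.7269,  0.0417, -0.6855],
       [-0.6854, -0.0178, -0.7279]]), 't': array([  76.8368, -320.0857, 1471.5774])}
top {'fx': 520.6433684811468, 'fy': 520.6433684811468, 'cx': 279.85451030047335, 'cy': 206.87495590071055, 'R': array([[-0.0256, -0.9993, -0.026 ],
       [-0.9951,  0.028 , -0.0947],
       [ 0.0953,  0.0234, -0.9952]]), 't': array([ -18.2001,  555.0105, 1217.7042])}
wrist {'fx': 301.24295554402954, 'fy': 301.24295554402954, 'cx': 275.09691809582864, 'cy': 204.8906286355258, 'mount': array([[   0.0008,    0.971 ,    0.2389,  -67.3852],
       [   0.0002,   -0.2389,    0.971 , -169.4276],
       [   1.    ,   -0.0008,   -0.0004,   -0.392 ],
       [   0.    ,    0.    ,    0.    ,    1.    ]])}
18.8
```

View pics/top0.png

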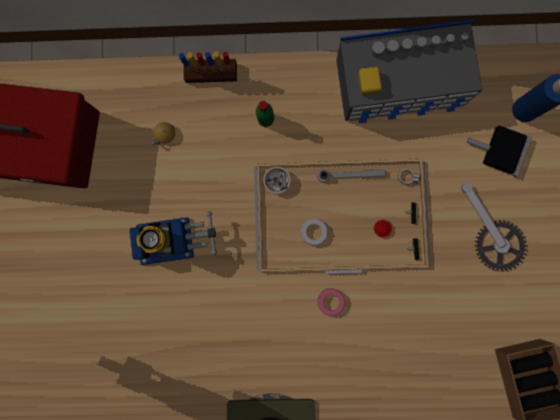

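View pics/scene0.png

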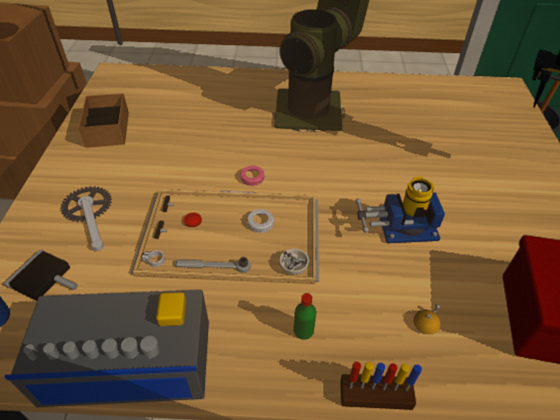

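Top view: the lens is at (383,228), the ring at (315,232) and the lamp mouth at (151,239). The pink decoy is at (331,302). Scene view: lens (193,219), ring (260,220), lamp mouth (420,185).

```bash
cat > h.py <<'E'
import numpy as np,cv2
from bench import ctrl
np.set_printoptions(precision=3,suppress=True)
def cam(name,s=None):
    p=ctrl.camera_params(name)
    K=np.array([[p["fx"],0,p["cx"]],[0,p["fy"],p["cy"]],[0,0,1]])
    if name=="wrist":
        T=np.eye(4);T[:3,:3]=s["tool_rot"];T[:3,3]=s["ee_pos"]
        M=np.linalg.inv(T@p["mount"]);return K,M[:3,:3],M[:3,3]
    return K,np.array(p["R"]),np.array(p["t"])
def onplane(c,uv,z):
    K,R,t=c;d=R.T@np.linalg.inv(K)@np.array([*uv,1.]);o=-R.T@t
    return o+d*(z-o[2])/d[2]
def tri(c1,u1,c2,u2):
    X=cv2.triangulatePoints(c1[0]@np.c_[c1[1],c1[2]],c2[0]@np.c_[c2[1],c2[2]],np.array(u1,float),np.array(u2,float))[:,0];return X[:3]/X[3]
def blob(mask,near,r=60):
    n,l,st,ce=cv2.connectedComponentsWithStats(mask.astype(np.uint8));
    i=min((i for i in range(1,n) if st[i,4]>15),key=lambda i:np.hypot(*(ce[i]-near)));return ce[i],st[i]
E
python3 - <<'E'
from h import *
ct,cs=cam("top"),cam("scene")
T=cv2.imread("pics/top0.png");S=cv2.imread("pics/scene0.png")
def red(i):
    h=cv2.cvtColor(i,cv2.COLOR_BGR2HSV);return ((h[...,0]<8)|(h[...,0]>172))&(h[...,1]>170)&(h[...,2]>70)
for im,c,p in((T,ct,(383,228)),(S,cs,(193,219))):
    b,st=blob(red(im),p);print("lens",b,st,onplane(c,b,15))
def grey(i):
    h=cv2.cvtColor(i,cv2.COLOR_BGR2HSV);return (h[...,1]<60)&(h[...,2]>90)
for im,c,p in((T,ct,(315,232)),(S,cs,(260,220))):
    b,st=blob(grey(im),p);print("ring",b,st,onplane(c,b,22),onplane(c,(st[0]+st[2]/2-.5,st[1]+st[3]/2-.5),22))
print("lamp",tri(ct,(151,239),cs,(420,185)))
a=cv2.resize(T[200:280,110:220],None,fx=5,fy=5,interpolation=2);b=cv2.resize(S[160:260,370:480],None,fx=5,fy=5,interpolation=2)
a=cv2.resize(a,(400,291));b=cv2.resize(b,(400,364))
o=np.zeros((364,800,3),np.uint8);o[:291,:400]=a;o[:,400:]=b;cv2.imwrite("pics/c1.png",o)
E
```

```text
lens [382.72  228.061] [374 220  18  17 246] [ 497.654 -277.255   15.   ]
lens [192.171 219.397] [184 213  18  14 199] [ 502.056 -275.804   15.   ]
ring [313.391 231.248] [300 218  27  27 371] [ 494.161 -111.403   22.   ] [ 494.777 -110.492   22.   ]
ring [260.249 221.139] [247 210  27  22 337] [ 504.629 -110.097   22.   ] [ 502.603 -110.853   22.   ]
lamp [481.462 247.09  139.744]
```

View pics/c1.png

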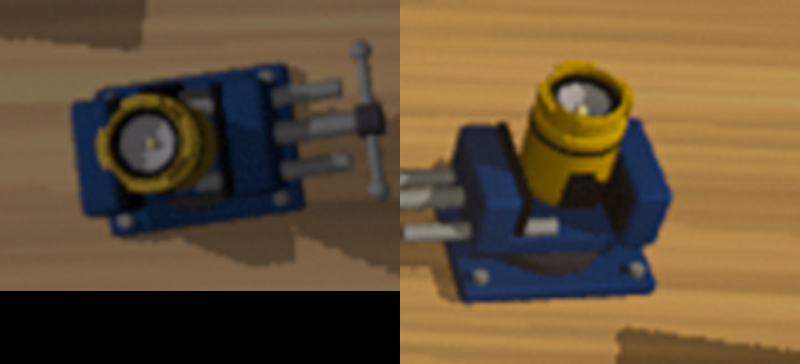

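The crop shows the lamp rim centre at about (150.7,239) top and (421,185) scene, so the rim is at roughly (481,247,140). I'll move over the lamp for a close look with the wrist camera.

send_rows([
  [9.5, 4.1, 0, -2.8, 0],
  [9.5, 4.1, 0, -2.8, 0],
  [9.5, 4.1, 0, -2.8, 0],
  [9.5, 4.1, 0, -2.8, 0],
  [9.5, 4.1, 0, -2.8, 0],
  [9.5, 4.1, 0, -2.8, 0],
  [9.5, 4.1, 0, -2.8, 0],
  [9.5, 4.1, 0, -2.8, 0],
  [7, 0, 0, 0, -0.146],
  [7, 0, 0, 0, -0.146],
  [7, 0, 0, 0, -0.146],
  [7, 0, 0, 0, 0],
])

```text
time: 1.65
ee_pos: [477.7, 246.1, 214.3]
tool_rot: [[1.0, -0.001, 0.003], [-0.003, -0.0, 1.0], [-0.001, -1.0, -0.0]]
ft_force: [0.2, 0.3, 0.8]
finger_gap: 0.743
```

```bash
python3 - <<'E'
from h import *
s=ctrl.sense();im=ctrl.get_image("wrist")
import pickle;pickle.dump((s,im),open("lamp.pkl","wb"))
print(s["time"],s["ee_pos"],s["tool_rot"],s["ft_force"],s["qvel"])
c=cam("wrist",s);P=np.array([481.5,247,140]);x=c[0]@(c[1]@P+c[2]);x=x[:2]/x[2];print(x)
u,v=x.astype(int);u0,v0=max(u-100,0),max(v-75,0)
cv2.imwrite("pics/w1.png",cv2.resize(im[v0:v0+150,u0:u0+200,::-1],None,fx=4,fy=4,interpolation=2));print(u0,v0)
E
```

```text
1.65 [477.738 246.122 214.31 ] [[ 1.    -0.001  0.003]
 [-0.003 -0.     1.   ]
 [-0.001 -1.    -0.   ]] [0.169 0.321 0.845] [ 0.004 -0.002 -0.002 -0.     0.001  0.037]
[276.401 217.969]
176 142
```

View pics/w1.png

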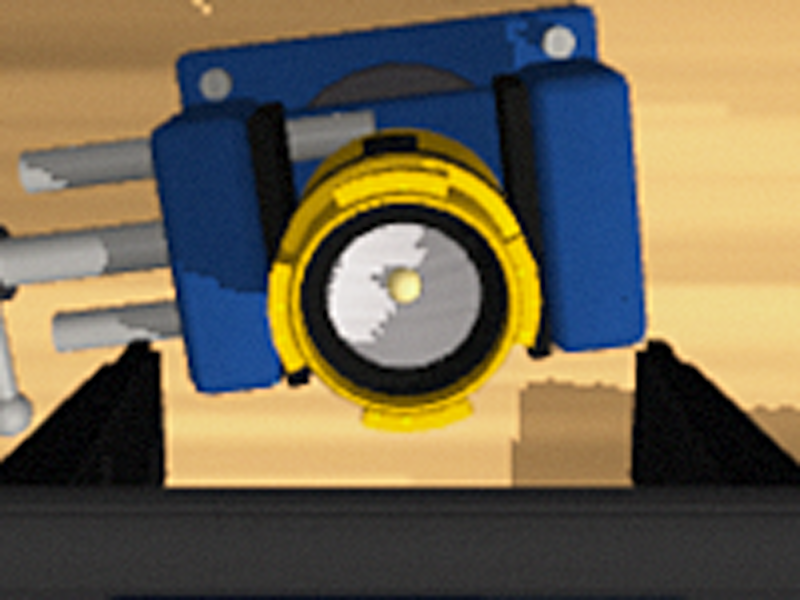

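The wrist crop shows the mouth centred at crop (404,300), which is pixel (277,217). Ledges sit at about 6° + 90°k. The 57 mm ledges span 68 px, which puts the rim at z≈140 and agrees with the triangulation. Now over the ring and then the lens.

send_rows([
  [7, 0.4, 0, -5.9, 0],
  [7, 0.4, 0, -5.9, 0],
  [7, 0.4, 0, -5.9, 0],
  [7, 0.4, 0, -5.9, 0],
  [7, 0.4, 0, -5.9, 0],
  [7, 0.2, 3, -5.0, 0],
  [8, 0, 4, -1.1, 0],
  [8, 0, 4, 0, 0],
  [8, 0, 0, 0, 0],
  [8, 0, 0, 0, 0],
])

```text
time: 2.95
ee_pos: [500.6, -109.8, 106.2]
tool_rot: [[1.0, 0.002, 0.001], [-0.001, -0.001, 1.0], [0.002, -1.0, -0.001]]
ft_force: [0.2, 0.6, 0.2]
finger_gap: 0.843
```

```bash
cat >> h.py <<'E'
def snap(tag):
    import pickle
    s=ctrl.sense();im=ctrl.get_image("wrist")[:,:,::-1].copy();cv2.imwrite(f"pics/{tag}.png",im)
    pickle.dump((s,im),open(tag+".pkl","wb"));print(s["time"],s["ee_pos"],"f",s["ft_force"],"tq",s["torque"]);return s,im,cam("wrist",s)
def proj(c,P):
    x=c[0]@(c[1]@np.array(P,float)+c[2]);return x[:2]/x[2]
def circ(im,c,P,r,col):
    a=np.linspace(0,2*np.pi,90);cv2.polylines(im,[np.array([proj(c,np.array(P)+[r*np.cos(t),r*np.sin(t),0])*16 for t in a]).astype(np.int32)],True,col,1,cv2.LINE_AA,4)
E
python3 - <<'E'
from h import *
s,im,c=snap("ring1")
h=cv2.cvtColor(im,cv2.COLOR_BGR2HSV)
m=((h[...,1]<60)&(h[...,2]>80)); b,st=blob(m,proj(c,(499,-110.5,24)));print(b,st,onplane(c,b,24))
cs=cv2.findContours(m.astype(np.uint8),cv2.RETR_EXTERNAL,cv2.CHAIN_APPROX_NONE)[0]
k=max(cs,key=lambda q:len(q) if cv2.pointPolygonTest(cv2.convexHull(q),(float(b[0]),float(b[1])),False)>0 else 0)
e=cv2.fitEllipse(cv2.convexHull(k));print(e,onplane(c,e[0],24),onplane(c,e[0],15))
E
```

```text
2.95 [ 500.562 -109.818  106.178] f [0.175 0.614 0.201] tq [ 0.065 -0.026 -0.005]
[270.323 199.442] [ 234  164   74   73 2794] [ 490.286 -114.125   24.   ]
((270.3672180175781, 200.0091552734375), (72.38485717773438, 73.51309204101562), 99.0293197631836) [ 490.785 -114.089   24.   ] [ 492.862 -114.243   15.   ]
```

View pics/ring1.png

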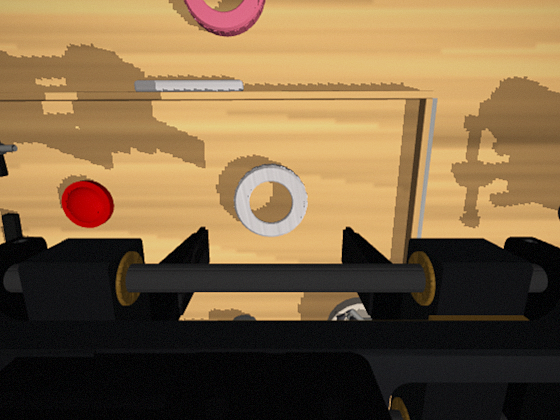

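The ring is at (270,200), the red lens at (88,204) and the pink decoy at the top edge. The ring is at about (491..494,-112). Now the lens, from closer.

send_rows([
  [6.5, -0.1, 0, -5.6, 0],
  [6.5, -0.1, 1, -5.6, 0],
  [6.5, -0.1, 2, -5.5, 0],
  [6.5, 0, 1.6, 0, 0],
  [6.5, 0, 0, 0, 0],
  [6.5, 0, 0, 0, 0],
])

```text
time: 3.75
ee_pos: [497.3, -275.8, 59.8]
tool_rot: [[1.0, 0.001, -0.001], [0.001, -0.001, 1.0], [0.001, -1.0, -0.001]]
ft_force: [0.4, -1.1, 1.6]
finger_gap: 0.682
```

```bash
python3 - <<'E'
from h import *
s,im,c=snap("lens1")
h=cv2.cvtColor(im,cv2.COLOR_BGR2HSV)
m=((h[...,0]<8)|(h[...,0]>172))&(h[...,1]>150)&(h[...,2]>60)
b,st=blob(m,(250,200));print(b,st)
k=max(cv2.findContours(m.astype(np.uint8),0,cv2.CHAIN_APPROX_NONE)[0],key=len)
e=cv2.fitEllipse(k);print(e,onplane(c,e[0],15),onplane(c,e[0],12))
circ(im,c,onplane(c,e[0],15),21.5,(0,255,0));cv2.imwrite("pics/lens1o.png",im[100:300])
E
```

```text
3.75 [ 497.327 -275.82    59.809] f [ 0.392 -1.088  1.557] tq [0.085 0.016 0.005]
[270.125 222.359] [ 242  195   57   56 2521]
((270.1212463378906, 222.35757446289062), (55.19965744018555, 56.325870513916016), 90.16018676757812) [ 495.95  -279.737   15.   ] [ 496.88  -279.791   12.   ]
```

View pics/lens1o.png

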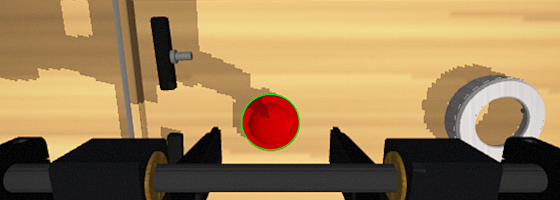

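The lens fit is clean (56 px, circle model matches). Wrist gives (496.5,-279.5), against (497.7,-277.3) from the top camera. I'll descend and grip it in two directions to self-centre.

send_rows([
  [6.5, 0, 1.5, -0.28, 0],
  [6.5, 0, 1.5, 0, 0],
  [6.5, 0, 1.2, 0, 0],
  [6.5, 0, 0.4, 0, 0],
  [6.5, 0, 0.2, 0, 0],
  [6.5, 0, 0, 0, 0],
])

```text
time: 4.55
ee_pos: [496.7, -279.7, 10.8]
tool_rot: [[1.0, 0.0, 0.001], [-0.001, -0.0, 1.0], [0.0, -1.0, -0.0]]
ft_force: [-0.1, -0.5, 1.0]
finger_gap: 0.684
```

send_rows([
  [5.4, 0, -0.08, 0, 0],
  [4.8, 0, 0, 0, 0],
  [4.3, 0, 0, 0, 0],
  [4.3, 0, 0, 0, 0],
  [4.3, 0, 0, 0, 0],
])

```text
time: 5.18
ee_pos: [496.5, -279.5, 11.5]
tool_rot: [[1.0, 0.0, 0.001], [-0.001, 0.0, 1.0], [0.0, -1.0, 0.0]]
ft_force: [0.4, 0.1, 0.2]
finger_gap: 0.456
```

send_rows([
  [6.2, 0, 0, 0, 0],
  [6.2, 0, 0, 0, 0],
  [6.2, 0, 0, 0, 0.1745],
  [6.2, 0, 0, 0, 0.1745],
  [6.2, 0, 0, 0, 0.1745],
  [6.2, 0, 0, 0, 0.1745],
  [6.2, 0, 0, 0, 0.1745],
  [6.2, 0, 0, 0, 0.1745],
  [6.2, 0, 0, 0, 0.1745],
  [6.2, 0, 0, 0, 0.1745],
  [6.2, 0, 0, 0, 0.1745],
  [6.2, 0, 0, 0, 0],
])

```text
time: 6.68
ee_pos: [496.5, -279.6, 11.4]
tool_rot: [[0.002, -0.0, 1.0], [-1.0, -0.0, 0.002], [0.0, -1.0, -0.0]]
ft_force: [-0.9, 0.4, -1.1]
finger_gap: 0.651
```

send_rows([
  [5.2, 0, 0, 0, 0],
  [4.7, 0, 0, 0, 0],
  [4.2, 0, 0, 0, 0],
  [4.0, 0, 0, 0, 0],
  [4.0, 0, 0, 0, 0],
  [4.0, 0, 0, 0, 0],
])

```text
time: 7.42
ee_pos: [496.5, -279.6, 11.5]
tool_rot: [[-0.0, 0.0, 1.0], [-1.0, -0.0, -0.0], [0.0, -1.0, 0.0]]
ft_force: [0.5, 0.5, -1.3]
finger_gap: 0.435
```

send_rows([
  [3.8, 0, -0.5, 0, 0],
  [3.8, 0, -1.5, 0, 0],
  [3.8, 0, -3, 0, 0],
  [3.8, 0, -3, 0, 0],
  [3.8, 0, -3, 0, 0],
  [3.8, 0, -3, 0, 0],
  [3.8, 0, 0, 0, 0],
])

```text
time: 8.3
ee_pos: [498.4, -280.8, 155.8]
tool_rot: [[-0.0, 0.006, 1.0], [-1.0, -0.004, -0.0], [0.004, -1.0, 0.006]]
ft_force: [-0.6, -0.8, 0.4]
finger_gap: 0.436
```

```bash
python3 - <<'E'
from h import *
s,im,c=snap("held1");print(s["finger_gap"])
h=cv2.cvtColor(im,cv2.COLOR_BGR2HSV)
m=((h[...,0]<8)|(h[...,0]>172))&(h[...,1]>150)&(h[...,2]>60)
p=proj(c,s["ee_pos"]+np.array([0,0,3.5]));print("expect",p)
b,st=blob(m,p);print(b,st)
u,v=150,170
o=cv2.resize(im[170:290,180:370],None,fx=4,fy=4,interpolation=2);cv2.imwrite("pics/held1c.png",o)
E
```

```text
8.3 [ 498.429 -280.846  155.76 ] f [-0.562 -0.821  0.421] tq [-0.101  0.009 -0.005]
0.4360034505789772
expect [276.408 247.601]
[274.981 239.387] [ 240  210   71   54 3281]
```

View pics/held1c.png

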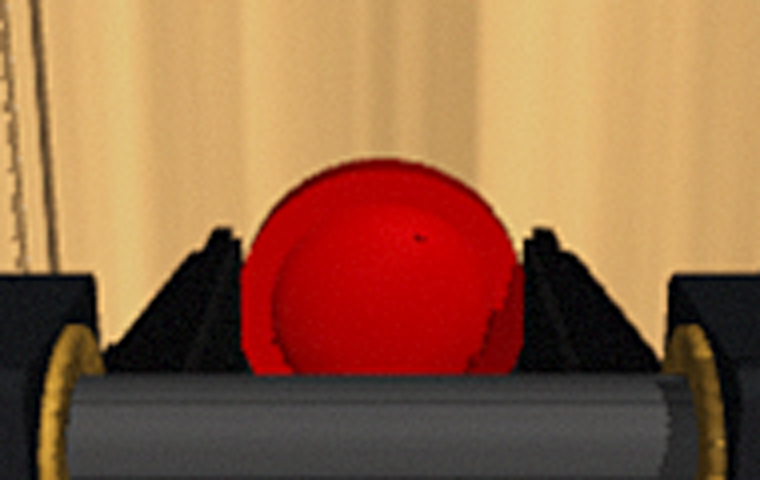

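The lens is held level and symmetric between the fingers, at crop 242..523, with the top of its edge at crop y≈166. Carry it towards the lamp and look at the mouth from beside it at this second yaw.

send_rows([
  [3.8, -2, -2, 0, 0],
  [3.8, -5, -1.5, 0, 0],
  [3.8, -5.8, 0, -0.2, 0],
  [3.8, -5.8, 0, -0.3, 0],
  [3.8, -5.8, 0, -0.3, 0],
  [3.8, -5.8, 0, -0.3, 0],
  [3.8, -5.8, 0, -0.3, 0],
  [3.8, -5.8, 0, -0.3, 0],
  [3.8, -4, 0, 0, 0],
  [3.8, -2, 0, 0, 0],
  [3.8, 0, 0, 0, 0],
  [3.8, 0, 0, 0, 0],
])

```text
time: 9.85
ee_pos: [479.2, 197.7, 185.2]
tool_rot: [[-0.001, -0.002, 1.0], [-1.0, -0.001, -0.001], [0.001, -1.0, -0.002]]
ft_force: [-0.6, 0.5, -0.3]
finger_gap: 0.436
```

```bash
cat > fit.py <<'E'
from h import *
import pickle
from scipy.optimize import least_squares
# fit black(gasket)+reflector disc edge = bore edge, and yellow outer ledge extremes
def bore(tag,P0,draw=None,bgr=True):
    s,im=pickle.load(open(tag,"rb"));im=im.copy() if bgr else im[:,:,::-1].copy();c=cam("wrist",s)
    h=cv2.cvtColor(im,cv2.COLOR_BGR2HSV);yel=(h[...,0]>15)&(h[...,0]<35)&(h[...,1]>140)&(h[...,2]>60)
    f=cv2.GaussianBlur(yel.astype(np.float32),(0,0),.7);cen=proj(c,P0)
    pts=[]
    for a in np.linspace(0,2*np.pi,72,endpoint=False):
        r=np.arange(15,40,.25);q=cen+np.outer(r,[np.cos(a),np.sin(a)])
        v=cv2.remap(f,q[:,0].astype(np.float32)[None],q[:,1].astype(np.float32)[None],1)[0]
        i=np.argmax(v>.5)
        if v[i]>.5: pts.append(q[i])
    pts=np.array(pts);e=cv2.fitEllipse(pts.astype(np.float32));d=np.abs(np.hypot(*(pts-e[0]).T)-sum(e[1])/4)
    e=cv2.fitEllipse(pts[d<2].astype(np.float32))
    return s,im,c,e,len(pts),(d<2).sum()
E
python3 - <<'E'
from fit import *
snap("lamp2")
for tag,b in(("lamp.pkl",0),("lamp2.pkl",1)):
    s,im,c,e,n,k=bore(tag,(480.5,247,140),bgr=b);print(tag,e,n,k,*(onplane(c,e[0],z) for z in(140,135)))
    q=onplane(c,e[0],140)
    if b:
        p=proj(c,q).astype(int);circ(im,c,q,22.5,(0,255,0));circ(im,c,q-[0,0,1],28.5,(255,0,255))
        cv2.imwrite("pics/lamp2c.png",cv2.resize(im[max(p[1]-75,0):p[1]+75,p[0]-100:p[0]+100],None,fx=4,fy=4,interpolation=2));print(p)
E
```

```text
9.85 [479.203 197.741 185.239] f [-0.553  0.507 -0.315] tq [-0.094  0.013 -0.02 ]
lamp.pkl ((276.6060485839844, 216.44122314453125), (48.104347229003906, 51.81256103515625), 91.65333557128906) 72 72 [481.045 246.571 140.   ] [482.48  246.588 135.   ]
lamp2.pkl ((278.9363708496094, 154.5419158935547), (61.77190017700195, 62.02660369873047), 37.22592544555664) 72 72 [481.126 248.079 140.   ] [481.176 247.692 135.   ]
[278 154]
```

View pics/lamp2c.png

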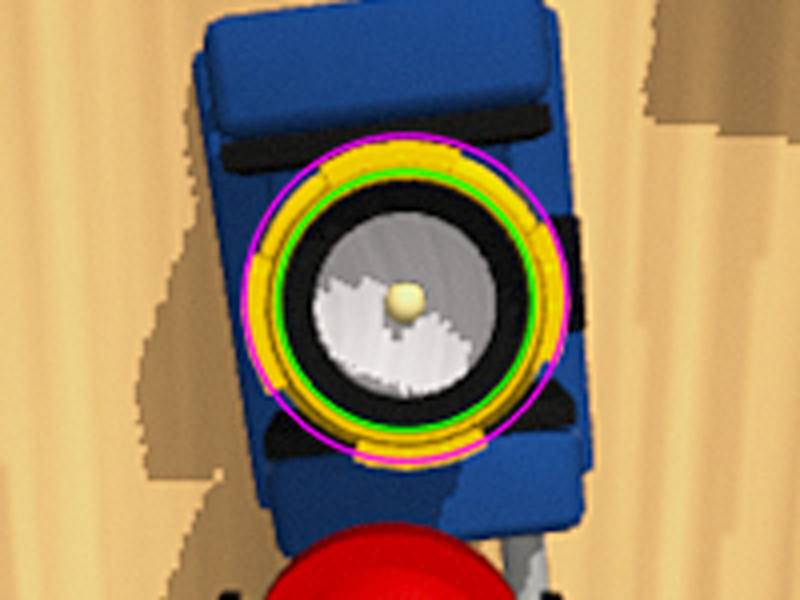

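The overlay shows the rim, gasket and ledges well fitted. With the small bias of the held lens removed, the lamp axis is at about (481.6,247.2) with the rim at z≈138–140, in agreement with the triangulation. Move over the mouth and come down close.

send_rows([
  [3.8, -2.5, 0, 0.12, 0],
  [3.8, -2.45, 0, 0.12, 0],
  [3.8, 0, 1.5, 0, 0],
  [3.8, 0, 1.5, 0, 0],
  [3.8, 0, 0.6, 0, 0],
  [3.8, 0, 0, 0, 0],
  [3.8, 0, 0, 0, 0],
])

```text
time: 10.78
ee_pos: [482.5, 247.8, 150.9]
tool_rot: [[-0.001, 0.001, 1.0], [-1.0, 0.0, -0.001], [-0.0, -1.0, 0.001]]
ft_force: [-0.6, 0.1, 0.6]
finger_gap: 0.434
```

```bash
python3 - <<'E'
from h import *
s,im,c=snap("over");
cv2.imwrite("pics/overc.png",cv2.resize(im[180:270,200:350],None,fx=5,fy=5,interpolation=2))
S=ctrl.get_image("scene")[:,:,::-1];cv2.imwrite("pics/sc2.png",S)
E
```

```text
10.775 [482.494 247.767 150.873] f [-0.603  0.121  0.634] tq [-0.06   0.038  0.029]
```

View pics/overc.png

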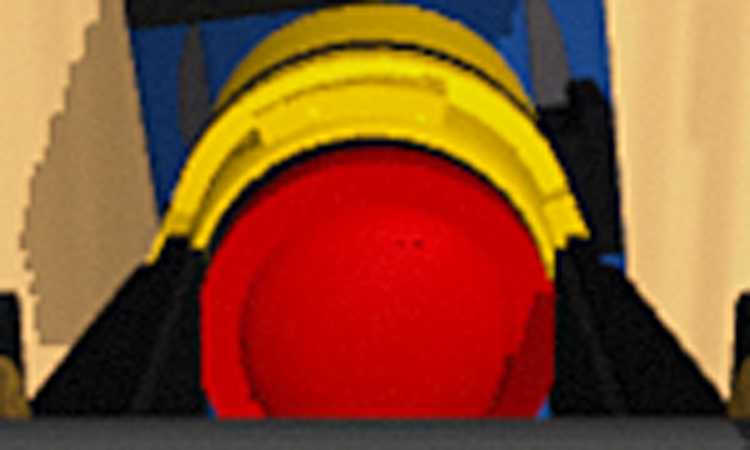

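The lens sits over the mouth, shifted slightly right: the dark gap is wider at left crop (225,215) than at right (535,230). That matches TCP x=482.5 against 481.6. Correct this and go down in small steps, feeling.

send_rows([
  [3.8, 0.06, 0.2, -0.08, 0],
  [3.8, 0, 0.2, 0, 0],
  [3.8, 0, 0, 0, 0],
])

```text
time: 11.25
ee_pos: [481.2, 247.3, 146.2]
tool_rot: [[-0.0, -0.0, 1.0], [-1.0, -0.0, -0.0], [0.0, -1.0, -0.0]]
ft_force: [0.1, -0.0, 0.3]
finger_gap: 0.434
```

send_rows([
  [3.8, 0, 0.15, 0, 0],
  [3.8, 0, 0.15, 0, 0],
  [3.8, 0, 0, 0, 0],
])

```text
time: 11.62
ee_pos: [481.5, 247.4, 143.5]
tool_rot: [[-0.0, 0.0, 1.0], [-1.0, 0.0, -0.0], [-0.0, -1.0, 0.0]]
ft_force: [-0.2, -0.9, 1.1]
finger_gap: 0.431
```

send_rows([
  [3.8, 0, 0.12, 0, 0],
  [3.8, 0, 0, 0, 0],
])

```text
time: 11.88
ee_pos: [481.5, 247.4, 143.4]
tool_rot: [[-0.0, 0.0, 1.0], [-1.0, 0.0, -0.0], [-0.0, -1.0, 0.0]]
ft_force: [-1.6, -1.1, 5.4]
finger_gap: 0.442
```

send_rows([
  [3.8, 0, 0.12, 0, 0],
  [3.8, 0, 0, 0, 0],
])

```text
time: 12.12
ee_pos: [481.5, 247.5, 143.4]
tool_rot: [[-0.0, 0.0, 1.0], [-1.0, -0.0, -0.0], [0.0, -1.0, 0.0]]
ft_force: [-4.9, -2.1, 10.5]
finger_gap: 0.438
```

Contact with the bottom of the lens at 137.9, i.e. on the rim (z≈138). The side force pushes −x, −y. I'll ease off and check the moment.

```bash
python3 -c "
from h import *
s=ctrl.sense();print(s['torque'],s['ft_force'],s['ee_pos'])"
```

```text
[-0.509  1.034 -0.031] [-4.943 -2.085 10.491] [481.541 247.465 143.41 ]
```

send_rows([
  [3.8, 0.04, -0.1, -0.07, 0],
  [3.8, 0, 0, 0, 0],
])

```text
time: 12.38
ee_pos: [481.5, 247.4, 143.5]
tool_rot: [[-0.001, 0.002, 1.0], [-1.0, 0.001, -0.001], [-0.001, -1.0, 0.002]]
ft_force: [-0.5, 0.3, 6.7]
finger_gap: 0.435
```

send_rows([
  [3.8, 0, 0, 0, 0],
])

```text
time: 12.5
ee_pos: [481.5, 247.4, 143.4]
tool_rot: [[-0.001, 0.002, 1.0], [-1.0, 0.001, -0.001], [-0.001, -1.0, 0.002]]
ft_force: [-0.5, 0.6, 5.2]
finger_gap: 0.44
```

```bash
python3 -c "
from h import *
s=ctrl.sense();print(s['torque'],s['ft_force'],s['ee_pos'],s['tool_rot'])"
```

```text
[-0.026  0.204  0.01 ] [-0.547  0.629  5.176] [481.46  247.361 143.438] [[-0.001  0.002  1.   ]
 [-1.     0.001 -0.001]
 [-0.001 -1.     0.002]]
```

The moment places the contact on the −x, −y side, and the two-yaw solution gave (482.5,247.9). Lift a little and shift there.

send_rows([
  [3.8, 0, -0.25, 0, 0],
  [3.8, -0.06, 0, 0.13, 0],
  [3.8, 0, 0, 0, 0],
  [3.8, 0, 0, 0, 0],
])

```text
time: 13.0
ee_pos: [481.7, 247.4, 144.0]
tool_rot: [[-0.0, -0.001, 1.0], [-1.0, -0.0, -0.0], [0.0, -1.0, -0.001]]
ft_force: [0.1, 0.0, -0.8]
finger_gap: 0.436
```

send_rows([
  [3.8, -0.05, 0, 0.08, 0],
  [3.8, 0, 0, 0, 0],
  [3.8, 0, 0.1, 0, 0],
  [3.8, 0, 0.1, 0, 0],
  [3.8, 0, 0, 0, 0],
])

```text
time: 13.62
ee_pos: [482.7, 248.0, 143.5]
tool_rot: [[-0.0, -0.0, 1.0], [-1.0, -0.0, -0.0], [0.0, -1.0, -0.0]]
ft_force: [-3.3, -1.4, 5.4]
finger_gap: 0.437
```

```bash
python3 -c "
from h import *
s=ctrl.sense();print(s['torque'],s['ft_force'],s['ee_pos'])"
```

```text
[-0.413  0.702  0.004] [-3.334 -1.384  5.391] [482.683 247.962 143.483]
```

Contact again, and the moment is ambiguous. I'll look at the present state closely with the wrist and scene crops in one picture.

```bash
python3 - <<'E'
from h import *
s,im,c=snap("touch")
S=ctrl.get_image("scene")[:,:,::-1];cv2.imwrite("pics/sc3.png",S)
a=cv2.resize(im[175:265,200:350],None,fx=5.33,fy=5.33,interpolation=2)
b=cv2.resize(S[155:215,385:460],None,fx=5,fy=5,interpolation=2)
o=np.zeros((600,800,3),np.uint8);o[:a.shape[0]-180,:a.shape[1]]=a[:-180][:, :800];o=o
o[300:300+b.shape[0],0:b.shape[1]]=b
T=ctrl.get_image("top")[:,:,::-1];d=cv2.resize(T[210:270,115:190],None,fx=5,fy=5,interpolation=2);o[300:600,400:775]=d
cv2.imwrite("pics/t1.png",o)
E
```

```text
13.625 [482.683 247.962 143.483] f [-3.334 -1.384  5.391] tq [-0.413  0.702  0.004]
```

View pics/t1.png

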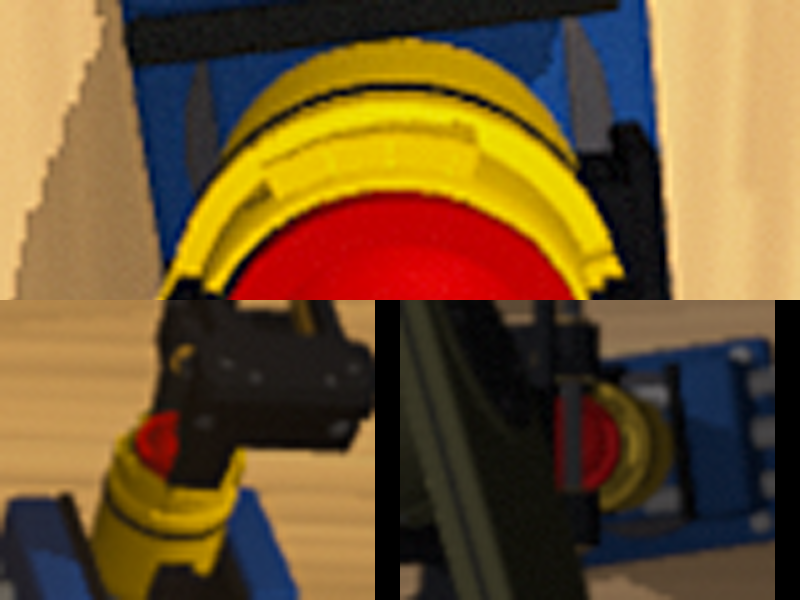

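The gap is visible only at left (265,245), and the lens touches yellow at the top and right. So the lens is too far +x and +y, in agreement with the side force. Quantify from the arcs.

```bash
python3 - <<'E'
from fit import *
for tag in("over.pkl","touch.pkl","lamp2.pkl"):
    s,im=pickle.load(open(tag,"rb"));c=cam("wrist",s);h=cv2.cvtColor(im,cv2.COLOR_BGR2HSV)
    red=((h[...,0]<8)|(h[...,0]>172))&(h[...,1]>150)&(h[...,2]>50);yel=(h[...,0]>15)&(h[...,0]<35)&(h[...,1]>140)&(h[...,2]>60)
    fr,fy=[cv2.GaussianBlur(m.astype(np.float32),(0,0),.6) for m in(red,yel)]
    cen=proj(c,s["ee_pos"]);R=[];Y=[]
    for a in np.radians(np.arange(-155,-24,3)):
        r=np.arange(22,45,.2);q=cen+np.outer(r,[np.cos(a),np.sin(a)]);mp=[q[:,i].astype(np.float32)[None] for i in(0,1)]
        vr=cv2.remap(fr,*mp,1)[0];vy=cv2.remap(fy,*mp,1)[0]
        i=np.where(vr>.5)[0];
        if len(i): R.append(q[i[-1]])
        j=np.where(vy>.5)[0]
        if len(j) and len(i) and r[j[0]]-r[i[-1]]<5: Y.append(q[j[0]])
    def fit(P,z,r0):
        P=np.array([onplane(c,p,z) for p in P])[:,:2]
        f=least_squares(lambda x:np.hypot(*(P-x).T)-r0,s["ee_pos"][:2],loss="soft_l1",f_scale=.3);return f.x,np.sqrt(np.mean(f.fun**2))
    z=s["ee_pos"][2]
    print(tag,s["ee_pos"],len(R),len(Y),"lens@-5",fit(R,z-5,21.5),"lens@+3.5",fit(R,z+3.5,21.5))
    if len(Y)>8:
        for zr in(138,140,142): print("  rim",zr,fit(Y,zr,22.5))
E
```

```text
over.pkl [482.494 247.767 150.873] 44 44 lens@-5 (array([481.747, 247.481]), np.float64(0.1798399195925513)) lens@+3.5 (array([481.762, 249.511]), np.float64(0.3608715637248883))
  rim 138 (array([481.029, 245.678]), np.float64(0.14201642442735118))
  rim 140 (array([481.026, 246.132]), np.float64(0.12691831855827332))
  rim 142 (array([481.021, 246.587]), np.float64(0.14211519980377474))
touch.pkl [482.683 247.962 143.483] 44 44 lens@-5 (array([481.441, 246.694]), np.float64(0.1941942634269121)) lens@+3.5 (array([481.4 , 248.77]), np.float64(0.2228918056560078))
  rim 138 (array([481.234, 245.809]), np.float64(0.13334752377428813))
  rim 140 (array([481.239, 246.292]), np.float64(0.11357417932142838))
  rim 142 (array([481.242, 246.775]), np.float64(0.11703638409203798))
lamp2.pkl [479.203 197.741 185.239] 44 0 lens@-5 (array([478.44 , 197.152]), np.float64(0.12799689198409778)) lens@+3.5 (array([478.486, 199.208]), np.float64(0.29222301607942774))
```

Relative to the held lens, the rim lies at about (481.8,246.3). Lift, shift −0.9 x and −1.6 y, then feel again.

send_rows([
  [3.8, 0, -0.3, 0, 0],
  [3.8, 0.16, 0, -0.09, 0],
  [3.8, 0, 0, 0, 0],
  [3.8, 0, 0, 0, 0],
])

```text
time: 14.28
ee_pos: [481.9, 246.5, 145.4]
tool_rot: [[-0.001, 0.0, 1.0], [-1.0, 0.0, -0.001], [-0.0, -1.0, 0.0]]
ft_force: [-0.5, -0.3, 0.3]
finger_gap: 0.439
```

send_rows([
  [3.8, 0, 0.1, 0, 0],
  [3.8, 0, 0.1, 0, 0],
  [3.8, 0, 0.1, 0, 0],
  [3.8, 0, 0, 0, 0],
])

```text
time: 14.78
ee_pos: [481.9, 246.5, 143.5]
tool_rot: [[-0.0, -0.0, 1.0], [-1.0, -0.0, -0.0], [0.0, -1.0, -0.0]]
ft_force: [-2.6, -1.3, 4.5]
finger_gap: 0.438
```

```bash
python3 -c "
from h import *
s=ctrl.sense();print(s['torque'],s['ft_force'],s['ee_pos'])"
```

```text
[-0.311  0.463 -0.019] [-2.584 -1.277  4.517] [481.916 246.497 143.496]
```

Same contact height whatever the lateral position, and hard, so the fingertips may be touching the rim with the lens already in the bore (rim then z≈143.4). Test: raise 1 mm and push sideways; a lens in the bore would be blocked.

send_rows([
  [3.8, 0, -0.15, 0, 0],
  [3.8, 0, 0, 0.12, 0],
  [3.8, 0, 0, 0.12, 0],
  [3.8, 0, 0, 0, 0],
  [3.8, 0, 0, 0, 0],
])

```text
time: 15.4
ee_pos: [482.9, 246.6, 143.6]
tool_rot: [[-0.001, -0.004, 1.0], [-1.0, 0.0, -0.001], [-0.0, -1.0, -0.004]]
ft_force: [-5.5, 0.8, 2.8]
finger_gap: 0.433
```

send_rows([
  [3.8, 0, 0, -0.15, 0],
  [3.8, 0, 0, -0.15, 0],
  [3.8, 0, 0, -0.15, 0],
  [3.8, 0, 0, 0, 0],
  [3.8, 0, 0, 0, 0],
])

```text
time: 16.02
ee_pos: [480.8, 246.5, 144.4]
tool_rot: [[-0.001, 0.003, 1.0], [-1.0, 0.0, -0.001], [-0.0, -1.0, 0.003]]
ft_force: [4.2, 0.0, -1.9]
finger_gap: 0.435
```

Blocked at x=482.9 and 480.8, so the lens is in the bore, the axis is at x≈481.85, and the rim is at z≈143.4 with the fingertips on it. The same test in y gives the axis.

send_rows([
  [3.8, 0, 0, 0.2, 0],
  [3.8, 0.13, 0, 0, 0],
  [3.8, 0.13, 0, 0, 0],
  [3.8, 0, 0, 0, 0],
  [3.8, 0, 0, 0, 0],
])

```text
time: 16.65
ee_pos: [481.4, 245.9, 144.4]
tool_rot: [[-0.001, -0.0, 1.0], [-1.0, 0.005, -0.001], [-0.005, -1.0, -0.0]]
ft_force: [-0.0, 7.1, 0.6]
finger_gap: 0.434
```

send_rows([
  [3.8, -0.17, 0, 0, 0],
  [3.8, -0.17, 0, 0, 0],
  [3.8, -0.16, 0, 0, 0],
  [3.8, 0, 0, 0, 0],
  [3.8, 0, 0, 0, 0],
])

```text
time: 17.27
ee_pos: [481.5, 248.3, 143.7]
tool_rot: [[-0.001, -0.001, 1.0], [-1.0, -0.001, -0.001], [0.001, -1.0, -0.001]]
ft_force: [-0.1, -1.8, -1.0]
finger_gap: 0.434
```

The y limits are 246.0 and 248.3, so the axis is at (481.85,247.15). Centre, release and retreat.

send_rows([
  [3.8, 0.13, 0, 0.03, 0],
  [3.8, 0, 0, 0, 0],
  [3.8, 0, 0, 0, 0],
])

```text
time: 17.65
ee_pos: [482.2, 247.7, 144.2]
tool_rot: [[-0.001, 0.0, 1.0], [-1.0, 0.0, -0.001], [-0.0, -1.0, 0.0]]
ft_force: [0.0, 0.4, -0.1]
finger_gap: 0.437
```

send_rows([
  [4.6, 0, 0, 0, 0],
  [5.5, 0, 0, 0, 0],
  [6.5, 0, 0, 0, 0],
  [7, 0, -1, 0, 0],
  [7, 0, -2, 0, 0],
  [7, 3, -3, 0, 0],
  [7, 2, -1, 0, 0],
  [7, 0, 0, 0, 0],
])

```text
time: 18.65
ee_pos: [482.9, 196.8, 215.7]
tool_rot: [[-0.003, 0.003, 1.0], [-1.0, 0.001, -0.003], [-0.001, -1.0, 0.003]]
ft_force: [-0.6, 0.3, -0.6]
finger_gap: 0.737
```

```bash
python3 - <<'E'
from fit import *
s,im,c=snap("placed")
h=cv2.cvtColor(im,cv2.COLOR_BGR2HSV)
m=((h[...,0]<8)|(h[...,0]>172))&(h[...,1]>150)&(h[...,2]>50)
p=proj(c,(481.85,247.15,147));b,st=blob(m,p);print(p,b,st)
k=max(cv2.findContours(m.astype(np.uint8),0,cv2.CHAIN_APPROX_NONE)[0],key=len);e=cv2.fitEllipse(k);print(e,onplane(c,e[0],147))
circ(im,c,onplane(c,e[0],147),21.5,(0,255,0))
x,y=int(p[0]),int(p[1]);cv2.imwrite("pics/placedc.png",cv2.resize(im[max(0,y-60):y+60,x-80:x+80],None,fx=5,fy=5,interpolation=2))
E
```

```text
18.65 [482.851 196.777 215.699] f [-0.636  0.267 -0.645] tq [-0.064  0.05   0.046]
[274.346 152.327] [273.647 151.061] [ 247  124   54   55 2359]
((273.6409912109375, 151.06167602539062), (53.5048713684082, 54.31129455566406), 168.73641967773438) [481.304 248.127 147.   ]
```

View pics/placedc.png

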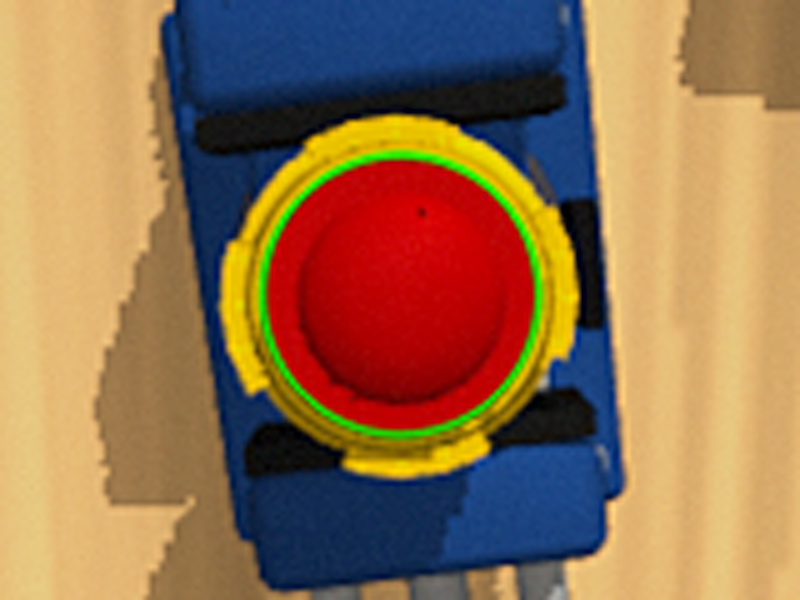

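The lens sits concentric in the mouth, dome up, no tilt seen (crop centre 405,295). Now to the ring.

send_rows([
  [8.8, 5.8, 0, 0.2, 0],
  [8.8, 6.0, 0, 0.2, 0],
  [8.8, 6.0, 0, 0.2, 0],
  [8.8, 5.0, 3.5, 0.2, 0],
  [8.8, 4.5, 4, 0.1, 0],
  [8.8, 3.7, 4, 0, 0],
  [8.8, 0, 4, 0, 0],
  [8.8, 0, 0, 0, 0],
  [8.8, 0, 0, 0, 0],
])

```text
time: 19.82
ee_pos: [491.5, -112.0, 59.8]
tool_rot: [[0.0, 0.001, 1.0], [-1.0, -0.0, 0.0], [0.0, -1.0, 0.001]]
ft_force: [0.2, -0.0, 0.7]
finger_gap: 0.924
```

```bash
python3 - <<'E'
from h import *
s,im,c=snap("ring2")
h=cv2.cvtColor(im,cv2.COLOR_BGR2HSV)
m=((h[...,1]<60)&(h[...,2]>80));m[262:]=0
p=proj(c,(492,-113,24));b,st=blob(m,p);print(p,b,st)
k=max(cv2.findContours(m.astype(np.uint8),0,cv2.CHAIN_APPROX_NONE)[0],key=lambda q:len(q) if cv2.pointPolygonTest(cv2.convexHull(q),tuple(map(float,b)),False)>0 else 0)
e=cv2.fitEllipse(cv2.convexHull(k));print(e,onplane(c,e[0],24))
E
```

```text
19.825 [ 491.485 -112.006   59.792] f [ 0.192 -0.008  0.75 ] tq [-0.048  0.048 -0.035]
[276.868 228.169] [278.219 222.061] [ 234  183   89   79 3779]
((278.2384338378906, 225.65087890625), (86.24243927001953, 87.96788024902344), 85.6268310546875) [ 492.976 -111.113   24.   ]
```

send_rows([
  [8.8, 0, 1.5, 0.2, 0],
  [8.8, 0, 1.5, 0, 0],
  [8.8, 0, 1.2, 0, 0],
  [8.8, 0, 0.5, 0, 0],
  [8.8, 0, 0.3, 0, 0],
  [8.0, 0, 0, 0, 0],
  [7.4, 0, 0, 0, 0],
  [6.9, 0, 0, 0, 0],
  [6.5, 0, 0, 0, 0],
  [6.4, 0, 0, 0, 0],
  [6.4, 0, 0, 0, 0],
])

```text
time: 21.25
ee_pos: [493.2, -112.5, 9.3]
tool_rot: [[-0.001, 0.001, 1.0], [-1.0, -0.0, -0.001], [0.0, -1.0, 0.001]]
ft_force: [0.7, 0.3, 0.8]
finger_gap: 0.673
```

send_rows([
  [6.2, 0, 0, 0, 0],
  [7.8, 0, 0, 0, 0],
  [8.4, 0, 0, 0, -0.1745],
  [8.4, 0, 0, 0, -0.1745],
  [8.4, 0, 0, 0, -0.1745],
  [8.4, 0, 0, 0, -0.1745],
  [8.4, 0, 0, 0, -0.1745],
  [8.4, 0, 0, 0, -0.1745],
  [8.4, 0, 0, 0, -0.1745],
  [8.4, 0, 0, 0, -0.1745],
  [8.4, 0, 0, 0, -0.1745],
  [8.4, 0, 0, 0, 0],
])

```text
time: 22.75
ee_pos: [492.6, -112.3, 8.8]
tool_rot: [[1.0, -0.001, 0.003], [-0.003, 0.0, 1.0], [-0.001, -1.0, 0.0]]
ft_force: [0.3, -0.8, -0.5]
finger_gap: 0.88
```

send_rows([
  [7.6, 0, 0, 0, 0],
  [7.0, 0, 0, 0, 0],
  [6.5, 0, 0, 0, 0],
  [6.0, 0, 0, 0, 0],
  [6.0, 0, 0, 0, 0],
  [6.0, 0, 0, 0, 0],
])

```text
time: 23.5
ee_pos: [492.9, -112.4, 9.0]
tool_rot: [[1.0, -0.0, 0.001], [-0.001, -0.0, 1.0], [-0.0, -1.0, -0.0]]
ft_force: [0.1, -0.2, -0.6]
finger_gap: 0.67
```

The ring is held with its lower edge 3 mm below the TCP. Carry it over the lamp.

send_rows([
  [5.9, 0, -0.5, 0, 0],
  [5.9, 0, -2, 0, 0],
  [5.9, 0, -3.5, 0, 0],
  [5.9, 0, -4, 3, 0],
  [5.9, 0, -4, 4.5, 0],
  [5.9, 0, -4, 4.5, 0],
  [5.9, -0.4, 0, 5.8, 0],
  [5.9, -0.4, 0, 5.8, 0],
  [5.9, -0.3, 0, 5.8, 0],
  [5.9, 0, 0, 4, 0],
  [5.9, 0, 0, 2.5, 0],
  [5.9, 0, 0, 0, 0],
])

```text
time: 25.0
ee_pos: [481.8, 247.9, 189.2]
tool_rot: [[1.0, -0.0, -0.002], [0.002, -0.0, 1.0], [-0.0, -1.0, -0.0]]
ft_force: [-0.4, -1.0, -0.6]
finger_gap: 0.667
```

send_rows([
  [5.9, 0, 1.5, 0, 0],
  [5.9, 0, 1, 0, 0],
  [5.9, 0, 0, 0, 0],
  [5.9, 0, 0, 0, 0],
])

```text
time: 25.5
ee_pos: [482.3, 246.1, 164.0]
tool_rot: [[1.0, -0.0, 0.002], [-0.002, -0.0, 1.0], [-0.0, -1.0, -0.0]]
ft_force: [-0.1, 0.0, -0.9]
finger_gap: 0.669
```

send_rows([
  [5.9, -0.04, 0.5, 0.1, 0],
  [5.9, 0, 0.5, 0, 0],
  [5.9, 0, 0.4, 0, 0],
  [5.9, 0, 0, 0, 0],
  [5.9, 0, 0, 0, 0],
])

```text
time: 26.12
ee_pos: [481.8, 247.6, 150.1]
tool_rot: [[1.0, 0.0, 0.001], [-0.001, 0.0, 1.0], [0.0, -1.0, 0.0]]
ft_force: [0.1, 1.0, -1.9]
finger_gap: 0.669
```

send_rows([
  [5.9, 0, 0.2, -0.03, 0],
  [5.9, 0, 0.15, 0, 0],
  [5.9, 0, 0.1, 0, 0],
  [5.9, 0, 0.1, 0, 0],
  [5.9, 0, 0, 0, 0],
])

```text
time: 26.75
ee_pos: [481.7, 247.2, 144.4]
tool_rot: [[1.0, -0.0, 0.001], [-0.001, -0.0, 1.0], [-0.0, -1.0, -0.0]]
ft_force: [0.4, 0.7, -1.1]
finger_gap: 0.668
```

send_rows([
  [5.9, 0, 0.1, 0, 0],
  [5.9, 0, 0.05, 0, 0],
  [5.9, 0, 0, 0, 0],
])

```text
time: 27.12
ee_pos: [482.0, 247.3, 144.0]
tool_rot: [[1.0, 0.0, 0.001], [-0.001, 0.0, 1.0], [0.0, -1.0, 0.0]]
ft_force: [-2.2, -2.1, 5.5]
finger_gap: 0.668
```

Contact at 144.0, where pins on the ledges should be. Turn back under light pressure, watching for the drop.

send_rows([
  [5.9, 0, 0, 0, -0.1],
  [5.9, 0, 0, 0, -0.1],
  [5.9, 0, 0, 0, -0.1],
])

```text
time: 27.5
ee_pos: [482.5, 247.7, 144.1]
tool_rot: [[0.955, 0.002, -0.298], [0.298, 0.001, 0.955], [0.002, -1.0, 0.001]]
ft_force: [-1.0, 0.1, 3.3]
finger_gap: 0.671
```

send_rows([
  [5.9, 0, 0, 0, -0.1],
  [5.9, 0, 0, 0, -0.1],
])

```text
time: 27.75
ee_pos: [481.9, 247.3, 142.8]
tool_rot: [[0.876, 0.0, -0.482], [0.482, 0.0, 0.876], [0.0, -1.0, -0.0]]
ft_force: [-0.4, 0.2, 0.3]
finger_gap: 0.669
```

Dropped to 142.8 with no force at a yaw of about 28°, so the pins are in the gaps. A touch more back, then lower until the flange rests on the lens.

send_rows([
  [5.9, 0, 0.15, 0, -0.08],
  [5.9, 0, 0.15, 0, 0],
  [5.9, 0, 0.15, 0, 0],
  [5.9, 0, 0, 0, 0],
])

```text
time: 28.25
ee_pos: [481.6, 247.2, 138.2]
tool_rot: [[0.837, -0.0, -0.547], [0.547, -0.0, 0.837], [-0.0, -1.0, 0.0]]
ft_force: [0.6, 0.6, -0.7]
finger_gap: 0.667
```

send_rows([
  [5.9, 0, 0.1, 0, 0],
  [5.9, 0, 0.1, 0, 0],
  [5.9, 0, 0, 0, 0],
])

```text
time: 28.62
ee_pos: [481.7, 247.2, 136.4]
tool_rot: [[0.837, -0.0, -0.547], [0.547, -0.0, 0.837], [-0.0, -1.0, 0.0]]
ft_force: [-0.0, -0.2, -1.2]
finger_gap: 0.671
```

send_rows([
  [5.9, 0, 0.05, 0, 0],
  [5.9, 0, 0, 0, 0],
  [5.9, 0, 0, 0, 0],
])

```text
time: 29.0
ee_pos: [481.8, 247.3, 136.1]
tool_rot: [[0.837, 0.0, -0.547], [0.547, -0.0, 0.837], [0.0, -1.0, -0.0]]
ft_force: [-0.2, -0.1, -0.1]
finger_gap: 0.67
```

send_rows([
  [5.9, 0, 0.05, 0, 0],
  [5.9, 0, 0, 0, 0],
  [5.9, 0, 0, 0, 0],
])

```text
time: 29.38
ee_pos: [481.8, 247.3, 135.6]
tool_rot: [[0.837, 0.0, -0.547], [0.547, 0.0, 0.837], [0.0, -1.0, 0.0]]
ft_force: [0.2, -0.0, -0.2]
finger_gap: 0.673
```

send_rows([
  [5.9, 0, 0.05, 0, 0],
  [5.9, 0, 0, 0, 0],
  [5.9, 0, 0, 0, 0],
])

```text
time: 29.75
ee_pos: [481.8, 247.3, 135.0]
tool_rot: [[0.837, -0.0, -0.547], [0.547, -0.0, 0.837], [-0.0, -1.0, 0.0]]
ft_force: [-0.1, -1.1, -0.9]
finger_gap: 0.67
```

send_rows([
  [5.9, 0, 0.05, 0, 0],
  [5.9, 0, 0, 0, 0],
  [5.9, 0, 0, 0, 0],
])

```text
time: 30.12
ee_pos: [481.8, 247.3, 134.7]
tool_rot: [[0.837, 0.0, -0.547], [0.547, 0.0, 0.837], [0.0, -1.0, -0.0]]
ft_force: [-0.4, 0.6, 0.1]
finger_gap: 0.671
```

send_rows([
  [5.9, 0, 0.05, 0, 0],
  [5.9, 0, 0, 0, 0],
  [5.9, 0, 0, 0, 0],
])

```text
time: 30.5
ee_pos: [481.8, 247.3, 134.3]
tool_rot: [[0.837, 0.0, -0.547], [0.547, 0.0, 0.837], [0.0, -1.0, -0.0]]
ft_force: [-0.6, 0.2, 2.0]
finger_gap: 0.67
```

send_rows([
  [5.9, 0, 0.04, 0, 0],
  [5.9, 0, 0, 0, 0],
  [5.9, 0, 0, 0, 0],
])

```text
time: 30.88
ee_pos: [481.9, 247.3, 133.9]
tool_rot: [[0.837, 0.0, -0.547], [0.547, 0.0, 0.837], [0.0, -1.0, -0.0]]
ft_force: [-0.8, 0.5, 3.3]
finger_gap: 0.667
```

The flange met the lens at TCP z≈134.6, springy at about 5 N/mm as the gasket should be. Now screw clockwise, watching z and the moment.

send_rows([
  [5.9, 0, 0, 0, 0.1],
  [5.9, 0, 0, 0, 0.1],
  [5.9, 0, 0, 0, 0.1],
])

```text
time: 31.25
ee_pos: [482.3, 247.5, 134.0]
tool_rot: [[0.962, 0.001, -0.272], [0.272, 0.001, 0.962], [0.001, -1.0, 0.0]]
ft_force: [-0.3, 0.7, 3.4]
finger_gap: 0.67
```

```bash
cat > st.py <<'E'
from h import *
s=ctrl.sense();R=np.array(s['tool_rot']);print(s['time'],s['ee_pos'],"yaw",np.degrees(np.arctan2(R[1,0],R[0,0])),"F",s['ft_force'],"M",s['torque'],s['finger_gap'])
E
python3 st.py
```

```text
31.25 [482.285 247.479 134.029] yaw 15.812605468449803 F [-0.252  0.668  3.373] M [0.09  0.086 0.052] 0.6701036913864056
```

send_rows([
  [5.9, 0, 0, 0, 0.1],
  [5.9, 0, 0, 0, 0.1],
])

```text
time: 31.5
ee_pos: [482.3, 247.5, 134.0]
tool_rot: [[0.997, 0.001, -0.076], [0.076, 0.001, 0.997], [0.001, -1.0, 0.001]]
ft_force: [-0.5, 0.2, 2.2]
finger_gap: 0.672
```

```bash
python3 st.py
```

```text
31.5 [482.26  247.513 134.019] yaw 4.356541213567525 F [-0.456  0.163  2.176] M [0.031 0.091 0.089] 0.6719012559304764
```

send_rows([
  [5.9, 0, 0, 0, 0.1],
  [5.9, 0, 0, 0, 0.1],
])

```text
time: 31.75
ee_pos: [482.2, 247.4, 133.9]
tool_rot: [[0.992, 0.001, 0.124], [-0.124, 0.0, 0.992], [0.001, -1.0, 0.001]]
ft_force: [-0.3, 0.1, 2.4]
finger_gap: 0.67
```

```bash
python3 st.py
```

```text
31.75 [482.162 247.447 133.934] yaw -7.09992565658237 F [-0.331  0.084  2.375] M [-0.066  0.136  0.052] 0.6695966327862173
```

send_rows([
  [5.9, 0, 0, 0, 0.08],
  [5.9, 0, 0, 0, 0.08],
])

```text
time: 32.0
ee_pos: [481.7, 247.3, 133.1]
tool_rot: [[0.96, 0.0, 0.279], [-0.279, -0.0, 0.96], [0.0, -1.0, -0.0]]
ft_force: [-0.9, 1.5, -0.8]
finger_gap: 0.67
```

```bash
python3 st.py
```

```text
32.0 [481.711 247.306 133.118] yaw -16.18765230358526 F [-0.916  1.531 -0.76 ] M [ 0.074 -0.032  0.336] 0.6696498802341985
```

z=133.1, i.e. 1.5 mm of squeeze, with a turning moment of 0.34 N m: snug. Let it settle and read once more.

send_rows([
  [5.9, 0, 0, 0, 0],
  [5.9, 0, 0, 0, 0],
])

```text
time: 32.25
ee_pos: [481.7, 247.3, 133.1]
tool_rot: [[0.961, -0.0, 0.276], [-0.276, 0.0, 0.961], [-0.0, -1.0, 0.0]]
ft_force: [-0.1, 0.4, -2.0]
finger_gap: 0.667
```

```bash
python3 st.py
```

```text
32.25 [481.681 247.305 133.092] yaw -16.045076465055022 F [-0.054  0.441 -1.998] M [ 0.192 -0.142 -0.08 ] 0.6673582534316733
```

send_rows([
  [6.6, 0, 0, 0, 0],
  [7.4, 0, 0, 0, 0],
  [8.4, 0, 0, 0, 0],
  [8.8, 0, 0, 0, 0],
  [8.8, 0, -1, 0, 0],
  [8.8, 0, -3, 0, 0],
  [8.8, 2, -4, -2, 0],
  [8.8, 3, -1, -3, 0],
  [8.8, 0, 0, 0, 0],
  [8.8, 0, 0, 0, 0],
])

```text
time: 33.5
ee_pos: [515.6, 185.5, 223.6]
tool_rot: [[0.961, -0.001, 0.278], [-0.278, 0.0, 0.961], [-0.001, -1.0, 0.0]]
ft_force: [0.4, -0.1, -0.8]
finger_gap: 0.923
```

```bash
python3 - <<'E'
from h import *
s,im,c=snap("final");p=proj(c,(481.8,247.3,148)).astype(int)
S=ctrl.get_image("scene")[:,:,::-1];T=ctrl.get_image("top")[:,:,::-1]
cv2.imwrite("pics/scF.png",S)
a=cv2.resize(im[max(0,p[1]-60):p[1]+60,p[0]-80:p[0]+80],(400,300),interpolation=2)
b=cv2.resize(S[155:230,375:475],(400,300),interpolation=2)
d=cv2.resize(S[150:300,120:340],(400,273))
o=np.zeros((580,800,3),np.uint8);o[:300,:400]=a;o[:300,400:]=b;o[300:573,:400]=d;o[300:573,400:]=cv2.resize(T[130:290,240:450],(400,273))
cv2.imwrite("pics/final4.png",o);print(p)
E
```

```text
33.5 [515.622 185.542 223.558] f [ 0.431 -0.086 -0.788] tq [-0.039 -0.013 -0.021]
[337 153]
```

View pics/final4.png

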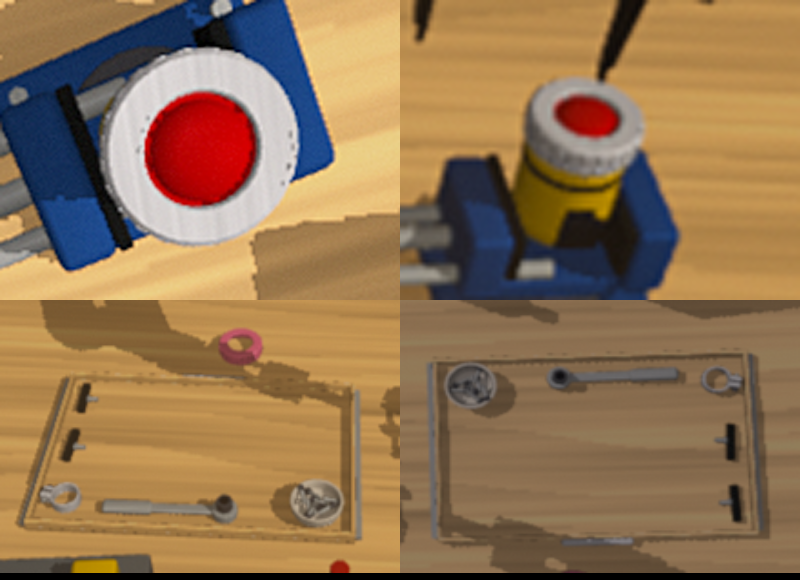

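The ring sits level on the light with the red dome in its hole. The hand is clear and the other things are where they were. Handing in.

```bash
python3 -c "
from bench import ctrl
print(ctrl.close_job())"
```

```text
the job is handed in; nothing more can be done
None
```

The red lens sits dome up on its gasket, with the aluminium ring screwed down hand-snug over it. The gripper let go and moved clear, and I handed the job in at about 33.5 s of the 72 s allowed.

- **Lens:** I first took the rim to be at z≈138, and the first descents met hard contact at 5–10 N, which turned out to be the fingertips on the rim. Sideways pushes of up to 7 N were blocked on both sides, so the lens was already in the bore. They put the light's axis near (481.85, 247.15) and the rim near z=143.4. After release the picture showed it concentric, with no tilt seen.
- **Ring:** It rested on the ledges at TCP z=144.0 and dropped after about 28° of turning back. It met the lens at about 134.6, with a springy feel of roughly 5 N/mm. I then turned it about 49° clockwise to 133.1. That is about 1.5 mm of squeeze, give or take 0.2 mm, with about 0.34 N m while turning.
- **Last picture:** The ring looked level with the dome in its hole, nothing touching it, and the tray items, the pink ring and the vice looked unmoved. The oil bottle and bell were not in that view.

The moment reading of 0.34 N m is near the low end of the 0.3–0.7 range. The camera fits and the push test disagreed by about 1 mm in y, and I used the push test. I read nothing more after letting go except the picture, so the squeeze figure is from just before release.

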